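Roll the strips of a print block down flush

ROBOT

A 6-joint arm with a two-finger parallel gripper is mounted at the origin on the work surface. World frame = base frame: x ahead of the robot, y to its left, z up, the work surface at z = 0. Lengths are in m, angles in rad, forces in N, time in s.
With the tool pointing down it reaches from about 0.2 to 0.875 m from the base axis. Payload 3.4 kg.
Tool frame: the origin (TCP) lies on the centre line of the jaws, within the pads' length; the fingertips stand 14 mm ahead of it and the grasp point (between the pads) lies 5 mm behind it (env.tcp_to_tips is the z of the fingertips in the tool frame, in m); z points along the fingers, y is the line along which they close (so a half turn about z gives the same grasp; the last joint's range is limited). The gripper opens to 94 mm and grips with 3 to 60 N. Pads are 16 mm wide; open, the fingers measure 119 mm over their backs; the gripper's body (75 mm by 177 mm) begins 78 mm behind the grasp point.
Start: joints at [1.011, 0.276, 1.505, -0, 1.361, -0.121], TCP at [0.244, 0.521, 0.219] pointing down, gripper open.
Joint ranges: [-2.89, 2.89], [-0.75, 2.08], [0.22, 2.7], [-1.18, 4.32], [0.11, 2.71], [-2.7, 2.7]. Speed limits (rad/s): [2.57, 2.57, 3.14, 3.14, 3.14, 3.14].

INTERFACE

Orientations are given as a unit quaternion [w, x, y, z].
In Python, from rig import env gives the robot as it stands. The module is installed in compiled form; this text tells all that it offers.
- The arm moves only by the tool step_arm, never from a script. Its argument "increments" is a list of rows, each a list of 3 entries, a list of its own where there are three numbers: the shift along the world's x, y, z in units of 25 mm (1.0 is 25 mm), then the turn, a rotation vector about the world's x, y, z in units of 6 degrees (1.0 is 6 degrees), then the finger opening in mm, from 0 to 94. In form: [[[dx, dy, dz], [wx, wy, wz], hand], ...]. A call has exactly 8 rows; each row is the pose to reach, as a shift and turn from the pose commanded when the call began; what a row does not reach only later rows make up. A row lasts 1/10 s, in which the tool goes at most 50 mm and 8.59 degrees, less where a joint would pass 70% of its speed; a pose out of reach is approached as far as the arm can. A call with a gripper value outside its range is refused whole. The fingers move at their own pace and stop on an object; the grip force is fixed at half the most. Time passes only in rows, so rows that repeat a pose let the fingers close, or fill a call up. It gives the time, the measured TCP pose, the force, the opening and the grip force at its end, in the units of the state.
- env.read_state(): the state, without advancing time (a new reading comes with each control period).
- env.capture(name): name is "scene" or "top" or "wrist"; returns (picture, depth): 400x640x3 uint8, blue, green, red; 400x640 float32, m along the optical axis (not along the pixel's ray), 0 where there is no reading.
- env.get_calibration(name): a dict with "fx", "fy", "cx", "cy" (pixels), "eye" and "orientation" of the camera in the world. Camera axes: x right, y down, z forward; pixel columns grow to the right and rows downward; lengths in m; the calibration is good to about 2 mm. A picture is of the moment at which its call begins: read the wrist's pose just before it. get_calibration takes no time and is no camera call; for the wrist camera it gives the pose at the moment of the call.
- env.hand_in(): hands the job in; it is judged then, once.
Trained networks look in the newest picture that a camera, given by its name, has taken for a name from the list of things; names that differ only in an ending like _2 or _b are one class to them, and where a whole thing is asked for, a point or a joint stands for the part that bears it (a point fixed in the world has none). Each returns a list of dicts, best first, with "score" (0 to 1); they miss things now and then, are a little off and sometimes report something else, mostly with a low value. They report only what shows in the picture. A call takes as long as a camera call.
- env.look_for(camera, query): "point" ([x, y, z] in m, in world coordinates, good to about 4 mm: the middle of the surface that is visible of it).
- env.tip_of(camera, query): "point" ([x, y, z] in m, in world coordinates, good to about 4 mm: a listed point, or the origin of a listed thing).
The state is a dict: "time": time; "qpos": joint angles; "dq": joint speeds; "effort": joint torques, N m; "eef_pos": TCP position; "eef_rot": TCP orientation; "contact_force": force on the tool from outside, world axes, zero at the start; "torque": the same for the moment, N m; "width": finger opening in m; "grip_force": force on a finger pad.
Only numpy, scipy, OpenCV 4.12 (cv2) and the standard library are available. Lean on these libraries where they do the work, as an engineer would, in place of code of your own. Each camera call takes 0.05 s, during which the arm holds its last target. There are 200 camera calls.

TASK

Take the hand roller from its stand and roll it along the print block from one end of the row of strips to the other, bearing down evenly on it (less than 22 N), until all eight strips are down flush with the frame. Press them with the roller only, never with the fingers, then hang the roller back home in its stand and let go. Leave the stamp, the ink jar and the paperweight where they are.

Things in the scene. Friction and masses are not known exactly. Their poses are not given: they have to be found in the camera images.
- roller: hand roller: two aluminium cheeks (46 mm along x, 8 mm thick, at y = +-32 to +-40 mm, z -10 to +30 mm), a bridge over them (46 x 80 mm, z 30 to 40 mm), a red grip block on top, and a black rubber sleeve between the cheeks (radius 22 mm, 50 mm long, lying along y). Origin on the middle of the axle; x the rolling direction, z up. 0.3 to 0.5 kg. It starts in its stand
- roller_grip (a point): middle of the roller's upright red grip block: 26 mm along the roller's x (pinch it across these two flat sides), 60 mm along y, 50 mm tall, its foot on the bridge; 65 mm above the axle, 25 mm below its top
- sleeve (a joint): turn of the rubber sleeve about the roller's y (rad), 0 at the start, positive when rolled towards the roller's +x; turns freely. The rubber is good for up to 22 N of pressure
- stand: light wooden stand of the roller, fixed; base 100 mm (x) by 110 mm (y). Two posts with flat tops 30 mm up carry the cheeks; on each top a shallow pocket with walls 10 mm high, 60 mm long along x, and outer walls 90 mm apart across y, so that the roller has 7 mm of play each way along x and 5 mm along y. Origin under the middle of the base, z up
- stand_seat (a point): where the middle of the roller's axle lies when it is home (x along the stand's x, either way round), 40 mm above the stand's underside, the cheeks' undersides resting on the post tops
- tray: dark wooden tray, fixed, 240 mm (x) by 130 mm (y), walls 30 mm high; origin under its middle, z up. In it, centred and square, lies the print block: 184 mm (x) by 76 mm (y), a wooden frame around eight copper-coloured cross strips, each 64 mm along y and 16 mm along x, pitch 17 mm. They are rolled along x
- tray_x_end (a point): at the height of the tray's underside, below the middle of the block's +x end rail. The flat end rails, 24 mm long (x = 68 to 92 and -92 to -68 mm of the tray), show the frame's level. Felt packing of unknown thickness lies under the block: the frame's face is 38 to 62 mm above this point, to be felt for. The felt gives way from 1 to 3 N on, 1 mm for each 10 N more, 10 mm at most; the block stays level
- strip1 (a joint): how far strip 1 stands above the frame's face (m): 0.0035 to 0.005 at the start, 0 when flush, where it stops. Its middle is at x = -59.5 mm of the tray. It is stuck in tacky bedding: it sinks under about 8 N and stays where it is left
- strip2 (a joint): how far strip 2 stands above the frame's face (m): 0.0035 to 0.005 at the start, 0 when flush, where it stops. Its middle is at x = -42.5 mm of the tray. It is stuck in tacky bedding: it sinks under about 8 N and stays where it is left
- strip3 (a joint): how far strip 3 stands above the frame's face (m): 0.0035 to 0.005 at the start, 0 when flush, where it stops. Its middle is at x = -25.5 mm of the tray. It is stuck in tacky bedding: it sinks under about 8 N and stays where it is left
- strip4 (a joint): how far strip 4 stands above the frame's face (m): 0.0035 to 0.005 at the start, 0 when flush, where it stops. Its middle is at x = -8.5 mm of the tray. It is stuck in tacky bedding: it sinks under about 8 N and stays where it is left
- strip5 (a joint): how far strip 5 stands above the frame's face (m): 0.0035 to 0.005 at the start, 0 when flush, where it stops. Its middle is at x = +8.5 mm of the tray. It is stuck in tacky bedding: it sinks under about 8 N and stays where it is left
- strip6 (a joint): how far strip 6 stands above the frame's face (m): 0.0035 to 0.005 at the start, 0 when flush, where it stops. Its middle is at x = +25.5 mm of the tray. It is stuck in tacky bedding: it sinks under about 8 N and stays where it is left
- strip7 (a joint): how far strip 7 stands above the frame's face (m): 0.0035 to 0.005 at the start, 0 when flush, where it stops. Its middle is at x = +42.5 mm of the tray. It is stuck in tacky bedding: it sinks under about 8 N and stays where it is left
- strip8 (a joint): how far strip 8 stands above the frame's face (m): 0.0035 to 0.005 at the start, 0 when flush, where it stops. Its middle is at x = +59.5 mm of the tray. It is stuck in tacky bedding: it sinks under about 8 N and stays where it is left
- stamp: bystander: small light wooden hand stamp, 75 x 55 x 34 mm, loose; origin under its middle
- jar: bystander: closed amber ink jar, 64 mm across, 75 mm tall, loose; origin under its middle
- cube_weight: bystander: dark steel paperweight with a brass knob, 50 x 50 x 48 mm, loose; origin under its middle

How it is judged:
On the way, in this order (a step that is already met when the one before it is completed fails the run):
1. the roller is taken out of its stand (its axle more than 40 mm from home) (distance between roller and stand_seat above 0.04 m), for 0.2 s.
2. the sleeve has rolled more than 3 rad (66 mm) one way and bears on the block with more than 3 N, not all strips being down yet (contact force between sleeve and anything else above 3 N and (value of joint sleeve above 3 rad or value of joint sleeve below -3 rad)).
3. all eight strips are within 1.5 mm of flush (value of joint each of strip1, strip2, strip3, strip4, strip5, strip6, strip7, strip8 below 0.0015 m), for 0.2 s.
At the end, for the whole second after the job is handed in: all eight strips stand less than 1.5 mm above the frame; the roller is home in its stand, released and at rest: its axle within 12 mm of the home point, upright within 0.1 rad, in line with the stand within 0.35 rad; the stamp, jar and paperweight within 20 mm of where they began (all of step 3 and distance between roller and stand_seat below 0.012 m and angle between roller's own z axis and vertical below 0.1 rad and angle between the x axis of roller and the x axis of stand, either way round below 0.35 rad and linear speed of roller below 0.02 m/s and contact force between the fingers and roller below 0.1 N and distance of each of stamp, jar, cube_weight from where it was at the start of the episode below 0.02 m); the robot touches nothing.
It fails at once if the rubber sleeve is pressed with more than 22 N (contact force between sleeve and anything else above 22 N).
It fails at once if the gripper touches a strip (contact force between any of the fingers, the arm and strip1 above 0.5 N or contact force between any of the fingers, the arm and strip2 above 0.5 N or contact force between any of the fingers, the arm and strip3 above 0.5 N or contact force between any of the fingers, the arm and strip4 above 0.5 N or contact force between any of the fingers, the arm and strip5 above 0.5 N or contact force between any of the fingers, the arm and strip6 above 0.5 N or contact force between any of the fingers, the arm and strip7 above 0.5 N or contact force between any of the fingers, the arm and strip8 above 0.5 N).
It fails at once if the stamp, the jar or the paperweight is moved more than 20 mm or tipped over (distance of any of stamp, jar, cube_weight from where it was at the start of the episode above 0.02 m or angle between any of stamp, jar, cube_weight's own z axis and vertical above 0.5 rad).
It also fails if it takes over 69 s, if anything falls off the work surface, if the arm or the gripper's body presses on something with over 40 N, if the wrist force passes 120 N, or if a joint passes its speed limit or range.

## Working session

There is one attempt and no reset: what is moved stays moved. The work goes in short steps, Python scripts to look and compute and a tool call to move; the robot and the scene stay as the last step left them, time stands still between calls to the robot, and variables do not carry over. Pictures are saved under pics/ and viewed, at most 10 in all, crops included, and the job is handed in when it is done.

Besides the shell and the picture viewer there is one more tool, called after ">>>" as name(argument=value, ...) on one line, values as JSON. step_arm: Moves the arm, as the interface text tells. Its arguments: {"type":"object","properties":{"increments":{"type":"array","items":{"type":"array"}}},"required":["increments"]}

```bash
mkdir -p pics
cat > h.py <<'E'
from rig import env
import numpy as np, cv2
from scipy.spatial.transform import Rotation as R
def q2R(q): return R.from_quat([q[1],q[2],q[3],q[0]])
def st():
    s=env.read_state(); r=q2R(s['eef_rot']).as_matrix()
    print('t',round(s['time'],2),'p',np.round(s['eef_pos'],4),'y-axis',np.round(r[:,1],3),'z',np.round(r[:,2],3),'F',np.round(s['contact_force'],2),'T',np.round(s['torque'],2),'w',round(s['width'],4),'g',round(s['grip_force'],1),'q6',np.round(s['qpos'],2))
    return s
def cloud(cam,name=None):
    c=env.get_calibration(cam); im,d=env.capture(cam)
    if name: cv2.imwrite('pics/'+name,im)
    v,u=np.indices(d.shape); p=np.stack([(u-c['cx'])/c['fx']*d,(v-c['cy'])/c['fy']*d,d],-1)
    w=p@q2R(c['orientation']).as_matrix().T+np.array(c['eye']); w[d==0]=np.nan
    return im,w
E
python3 - <<'E'
from h import *
st()
for cam in ('top','scene'):
    im,w=cloud(cam,cam+'0.png'); np.save(cam+'0.npy',w)
    for n in ('roller','roller_grip','stand','stand_seat','tray','tray_x_end','stamp','jar','cube_weight'):
        r=env.tip_of(cam,n); print(cam,n,[(np.round(x['point'],3),round(x['score'],2)) for x in r[:2]])
E
```

```text
t 0.0 p [0.244  0.5201 0.2186] y-axis [ 0.425  0.905 -0.002] z [-0.001 -0.002 -1.   ] F [ 0.21  0.37 -0.09] T [-0.03  0.02 -0.04] w 0.0939 g 0.0 q6 [ 1.01  0.28  1.51 -0.    1.36 -0.12]
top roller [(array([ 0.507, -0.135,  0.043]), 0.6)]
top roller_grip [(array([ 0.502, -0.136,  0.104]), 0.87)]
top stand [(array([ 0.504, -0.135,  0.   ]), 0.6)]
top stand_seat [(array([ 0.502, -0.136,  0.039]), 0.64)]
top tray []
top tray_x_end [(array([0.496, 0.239, 0.003]), 0.73)]
top stamp [(array([ 0.737, -0.195, -0.001]), 0.6)]
top jar [(array([ 0.726, -0.016,  0.001]), 0.73)]
top cube_weight [(array([ 0.733,  0.135, -0.003]), 0.94), (array([ 0.725, -0.017, -0.   ]), 0.44)]
scene roller [(array([ 0.506, -0.142,  0.039]), 0.87)]
scene roller_grip [(array([ 0.504, -0.134,  0.106]), 0.62), (array([ 0.5  , -0.139, -0.001]), 0.23)]
scene stand [(array([ 0.498, -0.137,  0.   ]), 0.97)]
scene stand_seat [(array([ 0.499, -0.141,  0.038]), 0.85)]
scene tray [(array([0.476, 0.166, 0.002]), 0.86)]
scene tray_x_end [(array([0.501, 0.239, 0.002]), 0.71)]
scene stamp [(array([ 0.738, -0.194,  0.001]), 0.79)]
scene jar [(array([ 0.722, -0.023,  0.002]), 0.77)]
scene cube_weight [(array([ 0.732,  0.14 , -0.001]), 0.94)]
```

View pics/top0.png

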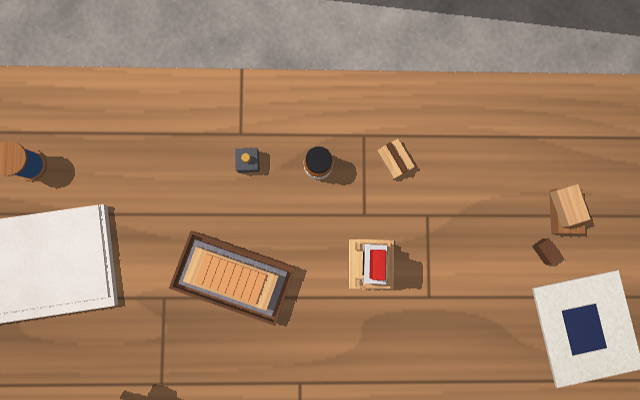

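View pics/scene0.png

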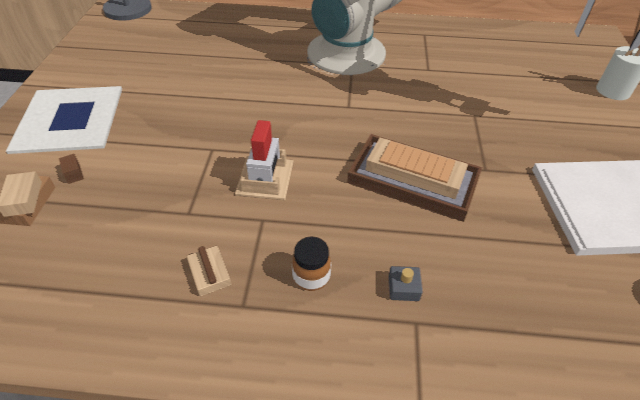

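The top view shows the roller in its stand at (378,265), with the grip's long side along world x. The tray is at (237,278), long axis mostly along world y. The bystanders lie at the far row: (247,160), (318,162), (397,158). Next I fit the angles.

Run:
```python
from h import *
def rect(P,n):
    P=P[~np.isnan(P).any(1)]
    (c,s,a)=cv2.minAreaRect((P[:,:2]*1000).astype(np.float32)); print(n,len(P),np.round(c,1),np.round(s,1),round(a,1),'z med',np.round(np.nanmedian(P[:,2]),4),np.round(np.percentile(P[:,2],[5,95]),4))
for cam in('top','scene'):
    im=cv2.imread(f'pics/{cam}0.png').astype(int); w=np.load(cam+'0.npy'); b,g,r=im[...,0],im[...,1],im[...,2]
    X,Y,Z=w[...,0],w[...,1],w[...,2]
    reg=(abs(X-.5)<.08)&(abs(Y+.137)<.08)
    m=reg&(r>150)&(g<70)&(Z>.1); rect(w[m&(Z>np.nanmax(Z[m])-.006)],cam+' grip top')
    rect(w[reg&(Z>.03)&(Z<.05)],cam+' stand tops'); rect(w[reg&(Z>.01)&(Z<.03)],cam+' base')
    rect(w[reg&(Z>.005)&(Z<.022)],cam+' base2')
    t=(abs(X-.476)<.12)&(abs(Y-.166)<.16)
    rect(w[t&(Z>.015)],cam+' tray all')
    rect(w[t&(Z>.036)],cam+' block')
    rect(w[t&(Z>.036)&(r-b>110)],cam+' strips')
    for n in ('stamp','jar','cube_weight'):pass
```

```text
top grip top 267 [ 502.2 -137.1] [23.7 56.4] 89.1 z med 0.1294 [0.1282 0.1319]
top stand tops 314 [ 500.8 -139.2] [72.3 98.2] 88.8 z med 0.0388 [0.0305 0.045 ]
top base 122 [ 500.3 -137.1] [108.1  93.6] 1.3 z med 0.0246 [0.0101 0.0297]
top base2 837 [ 501.1 -139.1] [ 98.8 108.3] 89.8 z med 0.0073 [0.0053 0.0102]
top tray all 5833 [472.4 163.3] [240.7 130.5] 70.7 z med 0.0492 [0.0204 0.0565]
top block 3287 [472.4 163.2] [184.5  76.7] 70.6 z med 0.0532 [0.048 0.057]
top strips 1805 [471.3 163.6] [135.2  65.1] 70.6 z med 0.0547 [0.0517 0.0575]
scene grip top 265 [ 504.  -135.4] [26.2 57.6] 88.7 z med 0.13 [0.128  0.1315]
scene stand tops 486 [ 500.3 -136.8] [ 72.6 101.8] 89.1 z med 0.0397 [0.0311 0.0487]
scene base 371 [ 501.5 -135.2] [ 90.8 105.3] 87.8 z med 0.0195 [0.0103 0.0291]
scene base2 904 [ 500.7 -136.7] [100.  112.3] 89.2 z med 0.0083 [0.0062 0.0192]
scene tray all 5867 [471.4 164.9] [240.4 135.1] 70.7 z med 0.038 [0.0201 0.0566]
scene block 3013 [471.2 165. ] [184.2  81.5] 70.6 z med 0.0533 [0.0399 0.0571]
  return np.nanmean(a, axis, out=out, keepdims=keepdims)
Traceback (most recent call last):
IndexError: index -1 is out of bounds for axis 0 with size 0
```

>>> step_arm(increments=[[[0.65, -1.64, 0], [0, 0, 0.5], 94], [[1.3, -3.28, 0], [0, 0, 1.0], 94], [[1.95, -4.9, 0], [0, 0, 1.5], 94], [[2.6, -6.55, 0], [0, 0, 2], 94], [[3.25, -8.2, 0], [0, 0, 2.5], 94], [[3.9, -9.8, 0], [0, 0, 3], 94], [[4.55, -11.5, 0], [0, 0, 3.5], 94], [[5.2, -13.1, 0], [0, 0, 4], 94]])

```text
time: 1.8
eef_pos: [0.3746, 0.1913, 0.2198]
eef_rot: [0.0, 0.009, 1.0, 0.0]
contact_force: [0.8, -0.0, 0.4]
width: 0.0938
grip_force: 0.0
```

>>> step_arm(increments=[[[0.65, -1.64, 0], [0, 0, 0], 94], [[1.3, -3.28, 0], [0, 0, 0], 94], [[1.95, -4.9, 0], [0, 0, 0], 94], [[2.6, -6.55, 0], [0, 0, 0], 94], [[3.25, -8.2, 0], [0, 0, 0], 94], [[3.9, -9.8, 0], [0, 0, 0], 94], [[4.55, -11.5, 0], [0, 0, 0], 94], [[5.2, -13.1, 0], [0, 0, 0], 94]])

```text
time: 2.6
eef_pos: [0.5048, -0.1365, 0.2197]
eef_rot: [0.0, 0.01, 1.0, -0.0]
contact_force: [0.7, -0.3, 0.1]
width: 0.0939
grip_force: 0.0
```

Run:
```python
from h import *
st(); im,w=cloud('wrist','w1.png'); st()
b,g,r=[im[...,i].astype(int) for i in range(3)]
m=(r>120)&(g<80)&(b<80)&(w[...,2]>.12)
P=w[m]; print(len(P),np.nanmedian(P,0)); print(cv2.minAreaRect((P[:,:2]*1000).astype(np.float32)))
for n in('roller_grip','stand_seat'): print(n,[(np.round(x['point'],3),round(x['score'],2)) for x in env.tip_of('wrist',n)])
```

```text
t 2.6 p [ 0.5048 -0.1365  0.2197] y-axis [ 0.021  1.    -0.   ] z [ 0.001 -0.    -1.   ] F [ 0.74 -0.35  0.1 ] T [ 0.05 -0.11 -0.03] w 0.0939 g 0.0 q6 [-0.4   0.2   1.61  0.    1.33 -1.95]
t 2.65 p [ 0.5082 -0.1432  0.2194] y-axis [ 0.023  1.    -0.007] z [ 0.004 -0.007 -1.   ] F [ 3.38 -5.09  0.5 ] T [-0.12 -0.12  0.09] w 0.0938 g 0.0 q6 [-0.4   0.2   1.61 -0.01  1.33 -1.95]
1598 [ 0.50258635 -0.13916742  0.13104765]
((504.2615966796875, -139.06353759765625), (20.047189712524414, 60.59532165527344), 88.1791763305664)
roller_grip [(array([ 0.503, -0.135,  0.1  ]), 0.81)]
stand_seat []
```

>>> step_arm(increments=[[[0, -0.1, -0.5], [0, 0, 0], 94], [[0, -0.1, -1.3], [0, 0, 0], 94], [[0, -0.1, -2.1], [0, 0, 0], 94], [[0, -0.1, -2.9], [0, 0, 0], 94], [[0, -0.1, -3.7], [0, 0, 0], 94], [[0, -0.1, -4.4], [0, 0, 0], 94], [[0, -0.1, -4.8], [0, 0, 0], 94], [[0, -0.1, -4.8], [0, 0, 0], 60]])

```text
time: 3.55
eef_pos: [0.5027, -0.1353, 0.098]
eef_rot: [-0.002, 0.009, 1.0, 0.001]
contact_force: [0.1, -0.6, 0.0]
width: 0.0891
grip_force: 0.0
```

>>> step_arm(increments=[[[0, 0, 0], [0, 0, 0], 10], [[0, 0, 0], [0, 0, 0], 10], [[0, 0, 0], [0, 0, 0], 10], [[0, 0, 0], [0, 0, 0], 10], [[0, 0, 0], [0, 0, 0], 10], [[0, 0, 0], [0, 0, 0], 10], [[0, 0, 0], [0, 0, 0], 10], [[0, 0, 0], [0, 0, 0], 10]])

```text
time: 4.35
eef_pos: [0.5043, -0.137, 0.0995]
eef_rot: [-0.0, 0.01, 1.0, 0.0]
contact_force: [0.4, -0.1, -2.3]
width: 0.0261
grip_force: 30.0
```

```bash
python3 -c "
from h import *
st()"
```

```text
t 4.35 p [ 0.5043 -0.137   0.0995] y-axis [0.02 1.   0.  ] z [-0.  0. -1.] F [ 0.39 -0.12 -2.32] T [-0.16  0.01  0.13] w 0.0261 g 30.0 q6 [-0.4   0.3   1.8   0.    1.05 -1.95]
```

>>> step_arm(increments=[[[0, 0, 0.5], [0, 0, 0], 10], [[0, 0, 1.2], [0, 0, 0], 10], [[0, 0, 2.2], [0, 0, 0], 10], [[0, 0, 3.2], [0, 0, 0], 10], [[-0.2, 0.8, 3.6], [0, 0, -0.3], 10], [[-0.5, 2, 3.6], [0, 0, -0.7], 10], [[-0.85, 3.3, 3.6], [0, 0, -1.1], 10], [[-1.2, 4.6, 3.6], [0, 0, -1.5], 10]])

```text
time: 5.15
eef_pos: [0.4732, -0.0209, 0.1888]
eef_rot: [-0.001, 0.09, 0.996, 0.0]
contact_force: [0.3, 0.1, -3.8]
width: 0.0256
grip_force: 29.9
```

>>> step_arm(increments=[[[-0.3, 1.2, 0], [0, 0, -0.4], 10], [[-0.6, 2.3, 0], [0, 0, -0.8], 10], [[-0.9, 3.4, -0.3], [0, 0, -1.2], 10], [[-1.15, 4.2, -0.6], [0, 0, -1.5], 10], [[-1.15, 4.4, -0.9], [0, 0, -1.5], 10], [[-1.15, 4.4, -1.2], [0, 0, -1.5], 10], [[-1.15, 4.4, -1.4], [0, 0, -1.5], 10], [[-1.15, 4.4, -1.4], [0, 0, -1.5], 10]])

```text
time: 5.95
eef_pos: [0.4453, 0.0871, 0.1535]
eef_rot: [-0.001, 0.167, 0.986, -0.0]
contact_force: [-0.4, -0.2, -2.9]
width: 0.0261
grip_force: 29.9
```

Run:
```python
from h import *
st(); im,w=cloud('scene','s1.png')
cv2.imwrite('pics/s1c.png',cv2.resize(im[90:250,300:540],None,fx=3,fy=3))
```

```text
t 5.95 p [0.4453 0.0871 0.1535] y-axis [ 0.329  0.944 -0.001] z [-0.002 -0.    -1.   ] F [-0.38 -0.17 -2.91] T [0.04 0.05 0.06] w 0.0261 g 29.9 q6 [ 0.04  0.15  1.85 -0.    1.14 -1.2 ]
```

View pics/s1c.png

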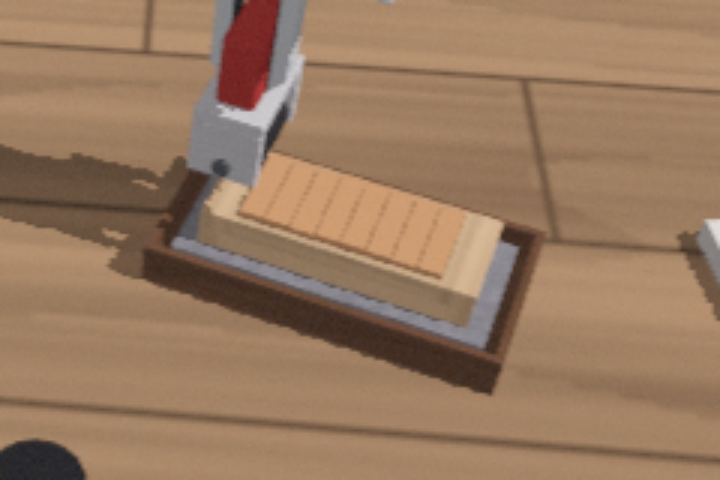

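The crop shows the sleeve over the -x rail (about (230,185)), with the roller aligned to the block. Next I feel for the rail.

>>> step_arm(increments=[[[-0.05, -0.15, -0.2], [0, 0, 0], 10], [[-0.05, -0.15, -0.4], [0, 0, 0], 10], [[-0.05, -0.15, -0.55], [0, 0, 0], 10], [[-0.05, -0.15, -0.65], [0, 0, 0], 10], [[-0.05, -0.15, -0.7], [0, 0, 0], 10], [[-0.05, -0.15, -0.7], [0, 0, 0], 10], [[-0.05, -0.15, -0.7], [0, 0, 0], 10], [[-0.05, -0.15, -0.7], [0, 0, 0], 10]])

```text
time: 6.8
eef_pos: [0.4445, 0.0844, 0.1371]
eef_rot: [0.0, 0.166, 0.986, 0.0]
contact_force: [0.1, -0.2, -4.8]
width: 0.0257
grip_force: 29.9
```

>>> step_arm(increments=[[[0, 0, -0.04], [0, 0, 0], 10], [[0, 0, -0.08], [0, 0, 0], 10], [[0, 0, -0.08], [0, 0, 0], 10], [[0, 0, -0.08], [0, 0, 0], 10], [[0, 0, -0.08], [0, 0, 0], 10], [[0, 0, -0.08], [0, 0, 0], 10], [[0, 0, -0.08], [0, 0, 0], 10], [[0, 0, -0.08], [0, 0, 0], 10]])

```text
time: 7.6
eef_pos: [0.4443, 0.0843, 0.135]
eef_rot: [0.0, 0.166, 0.986, 0.0]
contact_force: [1.3, -0.1, -4.0]
width: 0.026
grip_force: 29.9
```

```bash
python3 -c "
from h import *
st()"
```

```text
t 7.6 p [0.4443 0.0843 0.135 ] y-axis [0.328 0.945 0.   ] z [ 0.  0. -1.] F [ 1.33 -0.07 -4.03] T [ 0.02  0.01 -0.01] w 0.026 g 29.9 q6 [ 0.03  0.16  1.89  0.    1.09 -1.2 ]
```

>>> step_arm(increments=[[[0, 0, -0.04], [0, 0, 0], 10], [[0, 0, -0.04], [0, 0, 0], 10], [[0, 0, -0.04], [0, 0, 0], 10], [[0, 0, -0.04], [0, 0, 0], 10], [[0, 0, -0.04], [0, 0, 0], 10], [[0, 0, -0.04], [0, 0, 0], 10], [[0, 0, -0.04], [0, 0, 0], 10], [[0, 0, -0.04], [0, 0, 0], 10]])

```text
time: 8.4
eef_pos: [0.4443, 0.0843, 0.134]
eef_rot: [0.0, 0.166, 0.986, 0.0]
contact_force: [0.2, 0.1, -3.0]
width: 0.026
grip_force: 29.9
```

>>> step_arm(increments=[[[0, 0, -0.04], [0, 0, 0], 10], [[0, 0, -0.04], [0, 0, 0], 10], [[0, 0, -0.04], [0, 0, 0], 10], [[0, 0, -0.04], [0, 0, 0], 10], [[0, 0, -0.04], [0, 0, 0], 10], [[0, 0, -0.04], [0, 0, 0], 10], [[0, 0, -0.04], [0, 0, 0], 10], [[0, 0, -0.04], [0, 0, 0], 10]])

```text
time: 9.2
eef_pos: [0.4443, 0.0843, 0.133]
eef_rot: [0.0, 0.166, 0.986, 0.0]
contact_force: [0.8, 0.6, -2.3]
width: 0.026
grip_force: 29.9
```

>>> step_arm(increments=[[[0, 0, -0.04], [0, 0, 0], 10], [[0, 0, -0.04], [0, 0, 0], 10], [[0, 0, -0.04], [0, 0, 0], 10], [[0, 0, -0.04], [0, 0, 0], 10], [[0, 0, -0.04], [0, 0, 0], 10], [[0, 0, -0.04], [0, 0, 0], 10], [[0, 0, -0.04], [0, 0, 0], 10], [[0, 0, -0.04], [0, 0, 0], 10]])

```text
time: 10.0
eef_pos: [0.4445, 0.0843, 0.1321]
eef_rot: [0.0, 0.166, 0.986, 0.0]
contact_force: [-1.2, -0.1, 2.9]
width: 0.0257
grip_force: 29.9
```

>>> step_arm(increments=[[[0, 0, -0.024], [0, 0, 0], 10], [[0, 0, -0.024], [0, 0, 0], 10], [[0, 0, -0.024], [0, 0, 0], 10], [[0, 0, -0.024], [0, 0, 0], 10], [[0, 0, -0.024], [0, 0, 0], 10], [[0, 0, -0.024], [0, 0, 0], 10], [[0, 0, -0.024], [0, 0, 0], 10], [[0, 0, -0.024], [0, 0, 0], 10]])

```text
time: 10.8
eef_pos: [0.4445, 0.0843, 0.1318]
eef_rot: [0.0, 0.166, 0.986, 0.0]
contact_force: [-1.1, 0.6, 5.8]
width: 0.026
grip_force: 29.9
```

```bash
python3 -c "
from h import *
st();cloud('top');st();cloud('top');st()"
```

```text
t 10.8 p [0.4445 0.0843 0.1318] y-axis [0.328 0.945 0.   ] z [ 0.001  0.    -1.   ] F [-1.14  0.57  5.83] T [ 0.08  0.34 -0.  ] w 0.026 g 29.9 q6 [ 0.03  0.16  1.89  0.    1.08 -1.2 ]
t 10.85 p [0.4445 0.0843 0.1318] y-axis [0.328 0.945 0.   ] z [ 0.001  0.    -1.   ] F [-0.96  0.29  5.24] T [0.07 0.43 0.04] w 0.0258 g 29.9 q6 [ 0.03  0.16  1.89  0.    1.08 -1.2 ]
t 10.9 p [0.4445 0.0843 0.1318] y-axis [0.328 0.945 0.   ] z [ 0.001  0.    -1.   ] F [-1.71 -0.25  6.08] T [ 0.06  0.42 -0.02] w 0.0259 g 29.9 q6 [ 0.03  0.16  1.89  0.    1.08 -1.2 ]
```

>>> step_arm(increments=[[[0, 0, -0.032], [0, 0, 0], 10], [[0, 0, -0.032], [0, 0, 0], 10], [[0.01, 0.04, -0.032], [0, 0, 0], 10], [[0.03, 0.1, -0.032], [0, 0, 0], 10], [[0.06, 0.17, -0.032], [0, 0, 0], 10], [[0.09, 0.25, -0.032], [0, 0, 0], 10], [[0.12, 0.34, -0.032], [0, 0, 0], 10], [[0.12, 0.34, -0.032], [0, 0, 0], 10]])

```text
time: 11.7
eef_pos: [0.4469, 0.091, 0.1314]
eef_rot: [0.0, 0.165, 0.986, -0.002]
contact_force: [-3.2, -4.4, 10.4]
width: 0.0261
grip_force: 30.0
```

>>> step_arm(increments=[[[0.03, 0.08, 0], [0, 0, 0], 10], [[0.06, 0.16, 0], [0, 0, 0], 10], [[0.08, 0.24, 0], [0, 0, 0], 10], [[0.11, 0.31, 0], [0, 0, 0], 10], [[0.13, 0.38, 0], [0, 0, 0], 10], [[0.15, 0.44, 0], [0, 0, 0], 10], [[0.16, 0.47, 0], [0, 0, 0], 10], [[0.16, 0.47, 0], [0, 0, 0], 10]])

```text
time: 12.5
eef_pos: [0.4515, 0.1042, 0.1315]
eef_rot: [0.0, 0.166, 0.986, -0.0]
contact_force: [-1.9, -1.2, 9.2]
width: 0.026
grip_force: 30.0
```

>>> step_arm(increments=[[[0.03, 0.09, 0], [0, 0, 0], 10], [[0.06, 0.18, 0], [0, 0, 0], 10], [[0.1, 0.27, 0], [0, 0, 0], 10], [[0.13, 0.36, 0], [0, 0, 0], 10], [[0.16, 0.45, 0], [0, 0, 0], 10], [[0.18, 0.52, 0], [0, 0, 0], 10], [[0.2, 0.57, 0], [0, 0, 0], 10], [[0.2, 0.57, 0], [0, 0, 0], 10]])

```text
time: 13.3
eef_pos: [0.4568, 0.1192, 0.1315]
eef_rot: [0.001, 0.166, 0.986, 0.0]
contact_force: [-1.9, 1.5, 8.3]
width: 0.0259
grip_force: 30.0
```

>>> step_arm(increments=[[[0.03, 0.09, 0], [0, 0, 0], 10], [[0.06, 0.18, 0], [0, 0, 0], 10], [[0.1, 0.27, 0], [0, 0, 0], 10], [[0.13, 0.36, 0], [0, 0, 0], 10], [[0.16, 0.45, 0], [0, 0, 0], 10], [[0.19, 0.54, 0], [0, 0, 0], 10], [[0.22, 0.63, 0], [0, 0, 0], 10], [[0.24, 0.69, 0], [0, 0, 0], 10]])

```text
time: 14.1
eef_pos: [0.4628, 0.1362, 0.1315]
eef_rot: [0.001, 0.166, 0.986, 0.0]
contact_force: [-2.8, -1.1, 9.1]
width: 0.0259
grip_force: 30.0
```

Run:
```python
from h import *
s=st(); im,w=cloud('scene','s2.png')
cv2.imwrite('pics/s2c.png',cv2.resize(im[90:250,300:540],None,fx=3,fy=3))
a=np.radians(70.65);u=np.array([np.cos(a),np.sin(a)]);v=np.array([-u[1],u[0]]);d=np.array(s['eef_pos'][:2])-[.472,.164];print(d@u,d@v)
```

```text
t 14.1 p [0.4628 0.1362 0.1315] y-axis [0.328 0.945 0.001] z [ 0.001  0.    -1.   ] F [-2.75 -1.07  9.05] T [-0.41  0.62  0.  ] w 0.0259 g 30.0 q6 [ 0.14  0.21  1.84 -0.    1.1  -1.1 ]
-0.029316697946557644 -0.0005155342419506993
```

View pics/s2c.png

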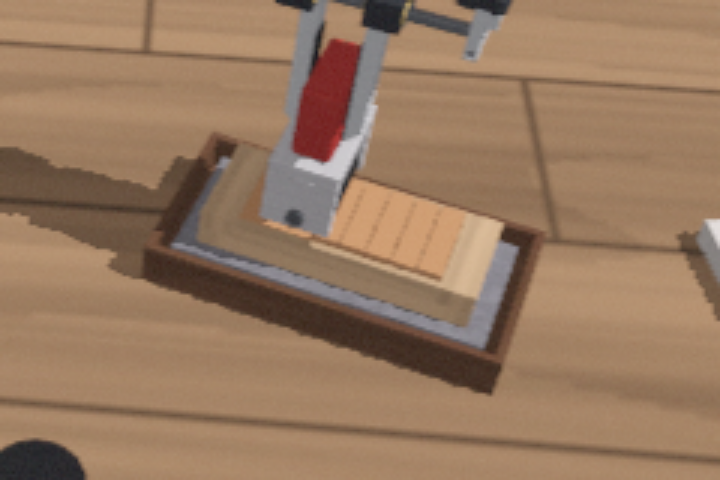

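The crop shows the roller mid-block at (300,200). The strips behind it are down and those ahead still stand proud. Continuing.

>>> step_arm(increments=[[[0.03, 0.09, 0], [0, 0, 0], 10], [[0.06, 0.18, 0], [0, 0, 0], 10], [[0.1, 0.27, 0], [0, 0, 0], 10], [[0.13, 0.36, 0], [0, 0, 0], 10], [[0.16, 0.45, 0], [0, 0, 0], 10], [[0.19, 0.54, 0], [0, 0, 0], 10], [[0.22, 0.63, 0], [0, 0, 0], 10], [[0.25, 0.72, 0], [0, 0, 0], 10]])

```text
time: 14.95
eef_pos: [0.4685, 0.1526, 0.1314]
eef_rot: [0.0, 0.166, 0.986, -0.002]
contact_force: [-2.5, -5.2, 10.0]
width: 0.0257
grip_force: 30.0
```

>>> step_arm(increments=[[[0.03, 0.09, 0], [0, 0, 0], 10], [[0.06, 0.18, 0], [0, 0, 0], 10], [[0.1, 0.27, 0], [0, 0, 0], 10], [[0.13, 0.36, 0], [0, 0, 0], 10], [[0.16, 0.45, 0], [0, 0, 0], 10], [[0.19, 0.54, 0], [0, 0, 0], 10], [[0.22, 0.63, 0], [0, 0, 0], 10], [[0.25, 0.72, 0], [0, 0, 0], 10]])

```text
time: 15.75
eef_pos: [0.4747, 0.1701, 0.1314]
eef_rot: [0.0, 0.165, 0.986, -0.002]
contact_force: [-2.8, -5.8, 9.5]
width: 0.0258
grip_force: 30.0
```

>>> step_arm(increments=[[[0.03, 0.09, 0], [0, 0, 0], 10], [[0.06, 0.18, 0], [0, 0, 0], 10], [[0.1, 0.27, 0], [0, 0, 0], 10], [[0.13, 0.36, 0], [0, 0, 0], 10], [[0.16, 0.45, 0], [0, 0, 0], 10], [[0.19, 0.54, 0], [0, 0, 0], 10], [[0.22, 0.63, 0], [0, 0, 0], 10], [[0.25, 0.72, 0], [0, 0, 0], 10]])

```text
time: 16.55
eef_pos: [0.481, 0.1881, 0.1315]
eef_rot: [0.0, 0.166, 0.986, -0.002]
contact_force: [-2.6, -5.6, 9.2]
width: 0.0264
grip_force: 30.0
```

>>> step_arm(increments=[[[0.03, 0.09, 0], [0, 0, 0], 10], [[0.06, 0.18, 0], [0, 0, 0], 10], [[0.1, 0.27, 0], [0, 0, 0], 10], [[0.13, 0.36, 0], [0, 0, 0], 10], [[0.16, 0.45, 0], [0, 0, 0], 10], [[0.19, 0.54, 0], [0, 0, 0], 10], [[0.22, 0.63, 0], [0, 0, 0], 10], [[0.25, 0.72, 0], [0, 0, 0], 10]])

```text
time: 17.35
eef_pos: [0.4875, 0.2065, 0.1315]
eef_rot: [0.001, 0.166, 0.986, -0.002]
contact_force: [-2.4, -2.7, 8.9]
width: 0.0259
grip_force: 30.0
```

Run:
```python
from h import *
s=st()
a=np.radians(70.65);u=np.array([np.cos(a),np.sin(a)]);v=np.array([-u[1],u[0]]);d=np.array(s['eef_pos'][:2])-[.472,.164];print(d@u,d@v)
```

```text
t 17.35 p [0.4875 0.2065 0.1315] y-axis [ 0.327  0.945 -0.003] z [ 0.001 -0.003 -1.   ] F [-2.37 -2.68  8.9 ] T [-0.76  0.45  0.01] w 0.0259 g 30.0 q6 [ 0.27  0.27  1.74 -0.    1.13 -0.96]
0.045194808312067646 -0.0005517152582052365
```

>>> step_arm(increments=[[[0.03, 0.09, 0], [0, 0, 0], 10], [[0.06, 0.18, 0], [0, 0, 0], 10], [[0.1, 0.27, 0], [0, 0, 0], 10], [[0.13, 0.36, 0], [0, 0, 0], 10], [[0.16, 0.45, 0], [0, 0, 0], 10], [[0.19, 0.54, 0], [0, 0, 0], 10], [[0.22, 0.63, 0], [0, 0, 0], 10], [[0.25, 0.72, 0], [0, 0, 0], 10]])

```text
time: 18.15
eef_pos: [0.4945, 0.2265, 0.1317]
eef_rot: [0.001, 0.166, 0.986, 0.001]
contact_force: [-2.1, -0.2, 7.5]
width: 0.0256
grip_force: 30.0
```

>>> step_arm(increments=[[[0.03, 0.09, 0], [0, 0, 0], 10], [[0.06, 0.18, 0], [0, 0, 0], 10], [[0.1, 0.27, 0], [0, 0, 0], 10], [[0.13, 0.36, 0], [0, 0, 0], 10], [[0.16, 0.45, 0], [0, 0, 0], 10], [[0.18, 0.53, 0], [0, 0, 0], 10], [[0.2, 0.58, 0], [0, 0, 0], 10], [[0.2, 0.58, 0], [0, 0, 0], 10]])

```text
time: 18.95
eef_pos: [0.4997, 0.2412, 0.1317]
eef_rot: [0.001, 0.166, 0.986, 0.001]
contact_force: [-0.6, 0.1, 5.9]
width: 0.0256
grip_force: 30.0
```

>>> step_arm(increments=[[[0, 0, 0.1], [0, 0, 0], 10], [[0, 0, 0.5], [0, 0, 0], 10], [[0, 0, 1.2], [0, 0, 0], 10], [[0, 0, 2], [0, 0, 0], 10], [[0, 0, 2.6], [0, 0, 0], 10], [[0, 0, 2.8], [0, 0, 0], 10], [[0, 0, 2.8], [0, 0, 0], 10], [[0, 0, 2.8], [0, 0, 0], 10]])

```text
time: 19.75
eef_pos: [0.4979, 0.2403, 0.1995]
eef_rot: [-0.001, 0.166, 0.986, -0.0]
contact_force: [0.5, -0.2, -3.3]
width: 0.0262
grip_force: 30.0
```

Run:
```python
from h import *
s=st(); a=np.radians(70.65);u=np.array([np.cos(a),np.sin(a)]);v=np.array([-u[1],u[0]])
for cam in('scene','top'):
    im,w=cloud(cam,cam+'3.png')
    d=w[...,:2]-[.472,.164]; x=d@u;y=d@v
    print(cam,[round(1000*float(np.nanmedian(w[...,2][(abs(x-c)<5)&(abs(y)<25)&(w[...,2]<.07)&(w[...,2]>.03)])),1) for c in [-.08]+[(-59.5+17*i)/1000 for i in range(8)]+[.08]])
    if cam=='scene': cv2.imwrite('pics/s3c.png',cv2.resize(im[90:250,300:540],None,fx=3,fy=3))
```

```text
t 19.75 p [0.4979 0.2403 0.1995] y-axis [ 0.328  0.945 -0.001] z [-0.002 -0.001 -1.   ] F [ 0.45 -0.18 -3.35] T [ 0.02 -0.    0.07] w 0.0262 g 30.0 q6 [ 0.32  0.26  1.58  0.    1.3  -0.91]
scene [49.8, 49.8, 49.8, 49.8, 49.8, 49.8, 49.8, 49.8, 49.8, 49.8]
top [49.9, 49.9, 49.9, 49.9, 49.9, 49.9, 49.9, 49.9, 49.9, 49.9]
```

View pics/s3c.png

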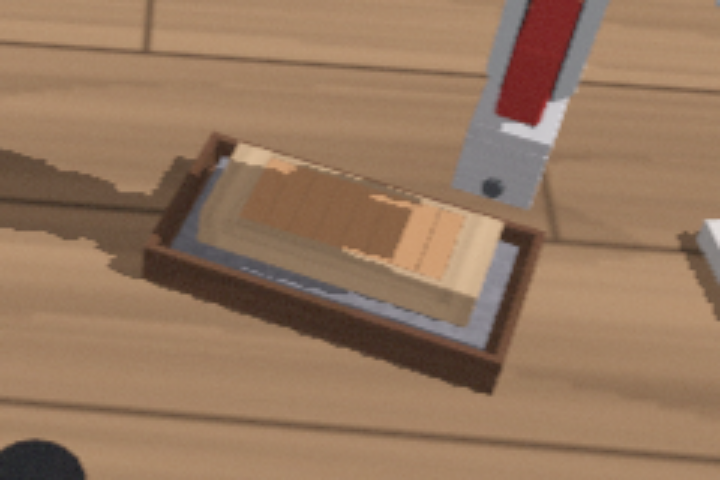

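The picture and both depth maps agree: all strips read the same height as the rails (49.8 mm). Now the roller goes home.

>>> step_arm(increments=[[[0, -0.7, 0], [0, 0, 0.2], 10], [[0, -2, 0], [0, 0, 0.5], 10], [[0, -3.5, 0], [0, 0, 0.9], 10], [[0.1, -5, 0], [0, 0, 1.3], 10], [[0.1, -6.5, 0], [0, 0, 1.7], 10], [[0.1, -8, 0], [0, 0, 2.1], 10], [[0.15, -9.5, 0], [0, 0, 2.5], 10], [[0.18, -11, 0], [0, 0, 3.03], 10]])

```text
time: 20.65
eef_pos: [0.5025, -0.0358, 0.1999]
eef_rot: [-0.001, 0.007, 1.0, 0.0]
contact_force: [1.5, -0.1, -3.9]
width: 0.0257
grip_force: 30.0
```

>>> step_arm(increments=[[[0, -1.4, 0], [0, 0, 0], 10], [[0, -2.6, 0], [0, 0, 0], 10], [[0, -3.5, 0], [0, 0, 0], 10], [[0, -4, 0], [0, 0, 0], 10], [[0, -4.1, 0], [0, 0, 0], 10], [[0, -4.1, -0.5], [0, 0, 0], 10], [[0, -4.1, -1], [0, 0, 0], 10], [[0, -4.1, -1], [0, 0, 0], 10]])

```text
time: 21.45
eef_pos: [0.5011, -0.135, 0.1729]
eef_rot: [-0.003, 0.008, 1.0, 0.001]
contact_force: [-0.9, 0.3, -3.0]
width: 0.0261
grip_force: 30.0
```

Run:
```python
from h import *
for i in range(4): env.capture('top')
st(); im,w=cloud('scene','s4.png')
cv2.imwrite('pics/s4c.png',cv2.resize(im[70:230,180:380],None,fx=3,fy=3))
for n in('roller','stand_seat','roller_grip','stand'): print(n,[(np.round(x['point'],3),round(x['score'],2)) for x in env.tip_of('scene',n)[:2]])
```

```text
t 21.65 p [ 0.5033 -0.1364  0.1757] y-axis [0.016 1.    0.   ] z [ 0.  0. -1.] F [ 0.63 -0.29 -2.67] T [ 0.    0.05 -0.  ] w 0.026 g 30.0 q6 [-0.4   0.23  1.69  0.    1.23 -1.95]
roller [(array([ 0.503, -0.14 ,  0.114]), 0.72), (array([ 0.722, -0.02 , -0.002]), 0.46)]
stand_seat [(array([ 0.499, -0.139,  0.04 ]), 0.82)]
roller_grip [(array([ 0.732,  0.139, -0.002]), 0.74), (array([ 0.502, -0.136,  0.184]), 0.68)]
stand [(array([ 0.499, -0.139,  0.003]), 0.65)]
```

View pics/s4c.png

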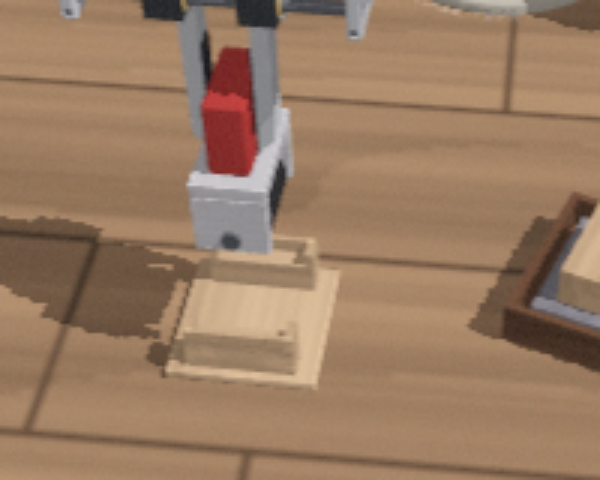

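The crop shows the roller squarely above the stand's two pocketed posts. It is within 1 mm of where it sat before, so I lower it.

>>> step_arm(increments=[[[-0.02, -0.02, -0.4], [0, 0, 0], 10], [[-0.02, -0.02, -1], [0, 0, 0], 10], [[-0.02, -0.02, -1.6], [0, 0, 0], 10], [[-0.02, -0.02, -2.1], [0, 0, 0], 10], [[-0.02, -0.02, -2.5], [0, 0, 0], 10], [[-0.02, -0.02, -2.7], [0, 0, 0], 10], [[-0.02, -0.02, -2.8], [0, 0, 0], 10], [[-0.02, -0.02, -2.8], [0, 0, 0], 10]])

```text
time: 22.7
eef_pos: [0.5026, -0.1375, 0.1055]
eef_rot: [-0.0, 0.008, 1.0, 0.0]
contact_force: [0.5, -0.6, -3.1]
width: 0.0258
grip_force: 30.0
```

>>> step_arm(increments=[[[0, 0, -0.05], [0, 0, 0], 10], [[0, 0, -0.1], [0, 0, 0], 10], [[0, 0, -0.15], [0, 0, 0], 10], [[0, 0, -0.18], [0, 0, 0], 10], [[0, 0, -0.2], [0, 0, 0], 10], [[0, 0, -0.2], [0, 0, 0], 10], [[0, 0, -0.2], [0, 0, 0], 10], [[0, 0, -0.2], [0, 0, 0], 10]])

```text
time: 23.5
eef_pos: [0.5026, -0.1375, 0.1006]
eef_rot: [0.0, 0.008, 1.0, 0.0]
contact_force: [-0.3, 0.1, -3.2]
width: 0.026
grip_force: 30.0
```

>>> step_arm(increments=[[[0, 0, -0.03], [0, 0, 0], 10], [[0, 0, -0.04], [0, 0, 0], 10], [[0, 0, -0.04], [0, 0, 0], 10], [[0, 0, -0.04], [0, 0, 0], 10], [[0, 0, -0.04], [0, 0, 0], 50], [[0, 0, -0.04], [0, 0, 0], 80], [[0, 0, -0.04], [0, 0, 0], 80], [[0, 0, -0.04], [0, 0, 0], 80]])

```text
time: 24.3
eef_pos: [0.5028, -0.1376, 0.0999]
eef_rot: [0.0, 0.008, 1.0, -0.0]
contact_force: [0.4, -0.7, 0.2]
width: 0.0543
grip_force: 0.0
```

>>> step_arm(increments=[[[0, 0, 0], [0, 0, 0], 80], [[0, 0, 0.3], [0, 0, 0], 80], [[0, 0, 0.8], [0, 0, 0], 80], [[0, 0, 1.5], [0, 0, 0], 80], [[0, 0, 2.5], [0, 0, 0], 80], [[0, 0, 3.5], [0, 0, 0], 80], [[0, 0, 4], [0, 0, 0], 80], [[0, 0, 4], [0, 0, 0], 80]])

```text
time: 25.1
eef_pos: [0.5037, -0.1379, 0.2016]
eef_rot: [0.002, 0.008, 1.0, -0.001]
contact_force: [-0.1, -1.5, -0.4]
width: 0.0796
grip_force: 0.0
```

Run:
```python
from h import *
for i in range(4): env.capture('top')
st(); im,w=cloud('scene','s5.png')
cv2.imwrite('pics/s5c.png',cv2.resize(im[70:230,180:380],None,fx=3,fy=3))
b,g,r=[im[...,i].astype(int) for i in range(3)]
m=(r>150)&(g<70)&(abs(w[...,0]-.5)<.08)&(abs(w[...,1]+.137)<.08)&(w[...,2]>.124)
print(cv2.minAreaRect((w[m][:,:2]*1000).astype(np.float32)),np.nanmedian(w[m][:,2]))
```

```text
t 25.3 p [ 0.5017 -0.1371  0.1983] y-axis [0.017 1.    0.001] z [-0.002  0.001 -1.   ] F [-0.57  0.13 -0.39] T [ 0.03  0.06 -0.05] w 0.0798 g 0.0 q6 [-0.4   0.21  1.65  0.    1.28 -1.95]
((503.3738098144531, -135.94337463378906), (26.64662742614746, 59.683692932128906), 88.90813446044922) 0.12980341876769363
```

View pics/s5c.png

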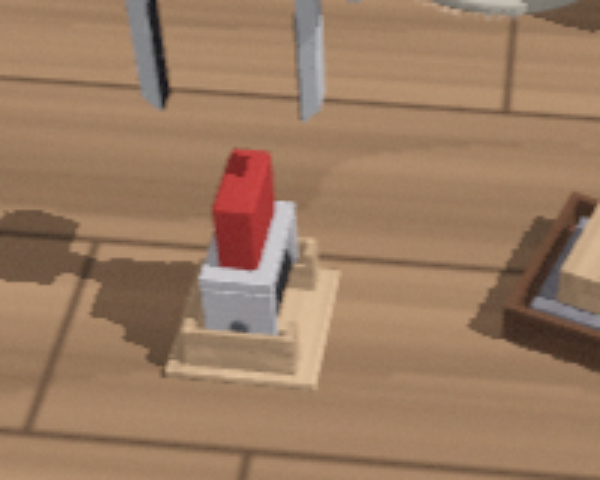

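The crop shows the roller upright in its pockets, with the fingers clear above it. Its measured pose matches the start pose, so I hand in.

```bash
python3 -c "
from rig import env
print(env.hand_in())"
```

```text
the job is handed in; nothing more can be done
None
```

The job is handed in (no verdict was returned): all eight strips measured flush with the frame after one pass at up to about 15 N by my estimate, the roller is back in its stand and released, and the arm went nowhere near the stamp, jar or paperweight.

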